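# Feed three plates from the magazine feeder

### The arm

A 7-joint arm with a two-finger parallel gripper is mounted at the origin on a cart in front of the work surface, level with it; the furniture and walls round the work are solid. World frame = base frame: x ahead of the robot, y to its left, z up, the work surface at z = 0. Lengths are in m, angles in rad, forces in N, time in s.
With the tool pointing down it reaches from about 0.425 to 0.875 m from the base axis. Payload 4.7 kg.
Tool frame: the origin (TCP) lies between the finger pads; the fingertips stand 22 mm ahead of it and the grasp point (between the pads) lies 3 mm ahead of it; z points along the fingers, y is the line along which they close (so a half turn about z gives the same grasp; the last joint's range is limited). The gripper opens to 87 mm and grips with 3 to 60 N. Pads are 19 mm wide; open, the fingers measure 117 mm over their backs; the gripper's body (75 mm by 190 mm) begins 51 mm behind the grasp point.
Start: joints at [1.235, 0.321, -0.07, 1.45, 0.023, 1.371, -0.057], TCP at [0.223, -0.611, 0.245] pointing down, gripper open.
Joint ranges: [-2.86, 2.86], [-0.3, 2.09], [-1.38, 1.24], [0.06, 2.45], [-1.56, 4.7], [0.09, 2.05], [-2.69, 2.69]. Speed limits (rad/s): [2.57, 2.57, 3.14, 3.14, 3.14, 3.14, 3.14].

### API

Orientations are given as a rotation vector (axis times angle).
In Python, from bench import ctrl gives the robot as it stands. The module is installed in compiled form; this text tells all that it offers.
- The arm moves only by the tool send_rows, never from a script. Its argument "motion" is a list of rows, each an object with "claw": the opening, from -1 (shut) to 1 (fully open); "slide": the shift along the tool's x, y, z in mm, a list of three; "delta_rot": the turn, a rotation vector about the tool's x, y, z in rad, a list of three. In form: [{"claw": claw, "slide": [x, y, z], "delta_rot": [ax, ay, az]}, ...]. A call has 1 to 5 rows; each row is the pose to reach, as a shift and turn from the pose commanded when the call began, along the tool's axes at that moment; what a row does not reach only later rows make up. A row lasts 1/10 s, in which the tool goes at most 50 mm and 8.59 degrees, less where a joint would pass 70% of its speed; a pose out of reach is approached as far as the arm can. A call with a gripper value outside its range is refused whole. The fingers move at their own pace and stop on an object; "grip_force" is the grip in N (left out, the last holds). Time passes only in rows, so rows that repeat a pose let the fingers close. It gives the time, the measured TCP pose, the force, the opening and the grip force at its end, in the units of the state.
- ctrl.get_state(): the state, without advancing time (a new reading comes with each control period).
- ctrl.get_image(name): name is "scene" or "top" or "wrist"; returns a dict with "color" (480x640x3 uint8, blue, green, red), "fx", "fy", "cx", "cy" (pixels), "pose" (4x4, takes a point from camera to world coordinates). Camera axes: x right, y down, z forward; pixel columns grow to the right and rows downward; lengths in m; the calibration is good to about 2 mm. A picture is of the moment at which its call begins. There is no depth.
- ctrl.close_job(): hands the job in; it is judged then, once.
The state is a dict: "time": time; "joint_positions": joint angles; "qd": joint speeds; "joint_torque": joint torques, N m; "position": TCP position; "tool_rot": TCP orientation; "ft_force": force on the tool from outside, world axes, zero at the start; "torque": the same for the moment, N m; "grip_width": opening from 0.0 (shut) to 1.0 (fully open); "grip_force": force on a finger pad.
Only numpy, scipy, OpenCV 4.12 (cv2) and the standard library are available. Lean on these libraries where they do the work, as an engineer would, in place of code of your own. Each camera call takes 0.05 s, during which the arm holds its last target. There are 200 camera calls.

### The job

Set out three plates for the next bag: on the plate feeder that holds the stack of metal plates, press the sprung lever all the way down exactly three times, letting it come all the way back up after every press, so that three plates lie in a row on its track and the others stay in the magazine. Leave the other, empty feeder's lever alone.

Things in the scene. Friction and masses are not known exactly. Their poses are not given: they have to be found in the camera images.
- feeder: loaded feeder, fixed: grey base 332 x 96 mm, deck 22 mm high; four corner angles, 82 mm high, hold five plates. Origin on the bench under the magazine's centre; +x along the railed track (end stop at x = 195 mm), z up. The lever sticks out at -x: pivot x = -85, z = 75 mm, arm 100 mm. All below 130 mm
- feeder_lever (a joint): its lever: 0 = up, 0.6 rad = down on its stop. A spring returns it by itself; the pad takes about 4 N at first, 10 to 14 N at the bottom. A full stroke pushes the lowest plate 57 mm out to +x onto the track, along with any plates already there; once the lever is fully up the next plate drops down
- feeder_pad (a point): centre of the upper face of the black rubber pad (34 x 38 x 10 mm) at that lever's end: press straight down here. It moves with the lever: at rest 118 mm above the bench, tilted 20 degrees (outer end high); fully down 59 mm above the bench, tilted 14 degrees the other way; on the way it shifts up to 10 mm outward
- plate_3: third plate from the bottom of the stack: aluminium, 46 (x) x 60 (y) x 8 mm with four small holes, all five alike; origin at the centre of its underside; at x = 0 of the feeder's frame while in the magazine
- plate_4: fourth plate from the bottom, the same; it must stay in the magazine
- empty_feeder_lever (a joint): lever of the other feeder, of the same build but with no plates in it; 0 = up, 0.6 = down; leave it up

How it is judged:
On the way, in this order (a step that is already met when the one before it is completed fails the run):
1. lever fully down, first time (value of joint feeder_lever above 0.54 rad), for 0.05 s.
2. lever fully up again (value of joint feeder_lever below 0.05 rad), for 0.1 s.
3. lever fully down, second time (value of joint feeder_lever above 0.54 rad), for 0.05 s.
4. lever fully up again (value of joint feeder_lever below 0.05 rad), for 0.1 s.
5. lever fully down, third time (value of joint feeder_lever above 0.54 rad), for 0.05 s.
6. lever fully up again (value of joint feeder_lever below 0.05 rad), for 0.1 s.
At the end, for the whole second after the job is handed in: lever fully up (below 0.05 rad); the third plate flat on the track, its centre 40 to 130 mm beyond the magazine's centre (so the first and second lie ahead of it); the fourth plate lowest in the magazine, within 15 mm of its centre; everything at rest (value of joint feeder_lever below 0.05 rad and x of plate_3 in the frame of feeder between 0.04 and 0.13 m and z of plate_3 in the frame of feeder below 0.028 m and x of plate_4 in the frame of feeder between -0.015 and 0.015 m and z of plate_4 in the frame of feeder below 0.034 m and linear speed of plate_3 below 0.02 m/s); the robot touches nothing.
It fails at once if the empty feeder's lever pressed (value of joint empty_feeder_lever above 0.1 rad).
It fails at once if a fourth plate pushed out (x of plate_4 in the frame of feeder above 0.02 m).
It also fails if it takes over 45 s, if anything falls off the work surface, if the arm or the gripper's body presses on something with over 40 N, if the wrist force passes 120 N, or if a joint passes its speed limit or range.

## Working session

There is one attempt and no reset: what is moved stays moved. The work goes in short steps, Python scripts to look and compute and a tool call to move; the robot and the scene stay as the last step left them, time stands still between calls to the robot, and variables do not carry over. Pictures are saved under pics/ and viewed, at most 10 in all, crops included, and the job is handed in when it is done.

Besides the shell and the picture viewer there is one more tool, called as name([rows], argument=value, ...), one row to a line, values as JSON. send_rows: Moves the arm, as the interface text tells. Its arguments: {"type":"object","properties":{"motion":{"type":"array","items":{"type":"object","properties":{"claw":{"type":"number"},"slide":{"type":"array","items":{"type":"number"}},"delta_rot":{"type":"array","items":{"type":"number"}}}}},"grip_force":{"type":"number"}},"required":["motion"]}

```bash
mkdir -p pics
python3 - <<'E'
from bench import ctrl
import cv2,numpy as np
np.set_printoptions(precision=4,suppress=True)
for n in("scene","top"):
    d=ctrl.get_image(n);cv2.imwrite(f"pics/{n}0.png",d["color"]);print(n,d["fx"],d["fy"],d["cx"],d["cy"]);print(np.array(d["pose"]))
s=ctrl.get_state();print(s["time"],s["position"],s["tool_rot"],s["ft_force"])
E
```

```text
scene 600.8781185187942 600.8781185187942 315.1972728878332 249.50151159850975
[[-0.8598 -0.227   0.4574  0.0825]
 [-0.5105  0.4026 -0.7598  0.8671]
 [-0.0117 -0.8868 -0.4621  0.6007]
 [ 0.      0.      0.      1.    ]]
top 583.3362958777323 583.3362958777323 323.9948614268929 230.6251222116985
[[ 0.0163 -0.9949  0.0998  0.4854]
 [-0.9992 -0.0199 -0.035   0.073 ]
 [ 0.0369 -0.0991 -0.9944  1.0107]
 [ 0.      0.      0.      1.    ]]
0.1 [ 0.2226 -0.6102  0.2436] [-3.092  -0.5465  0.0006] [-0.4312  0.3164 -0.3821]
```

View pics/scene0.png

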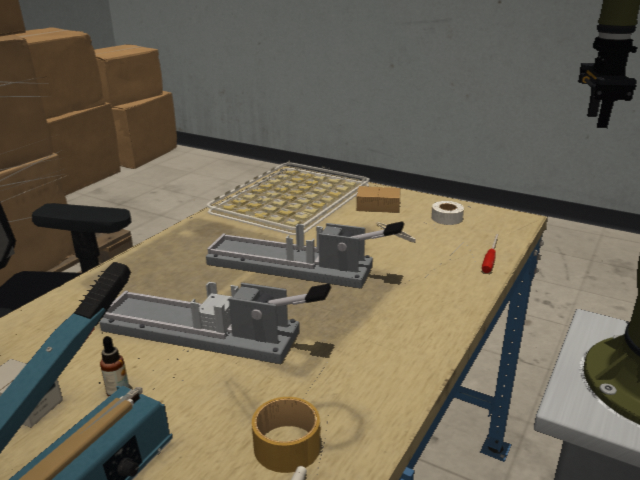

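View pics/top0.png

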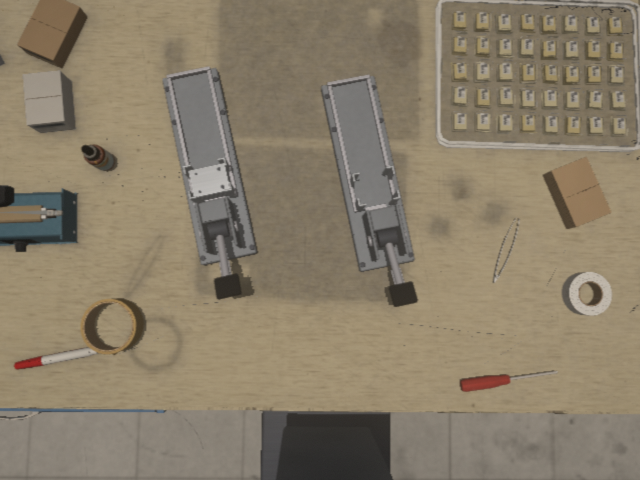

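The top view shows the loaded feeder on the left, with its plates near (210,180) and its pad near (228,286). The empty feeder's pad is at (402,294). In the scene view the loaded pad is near (316,293).

```bash
cat > h.py <<'E'
import cv2,numpy as np
from bench import ctrl
np.set_printoptions(precision=4,suppress=True)
def ray(d,p):
    T=np.array(d["pose"]);v=T[:3,:3]@[(p[0]-d["cx"])/d["fx"],(p[1]-d["cy"])/d["fy"],1]
    return T[:3,3],v/np.linalg.norm(v)
def onz(d,p,z):
    o,v=ray(d,p);return o+v*(z-o[2])/v[2]
def blob(m,x0,y0,x1,y1):
    k=np.zeros_like(m);k[y0:y1,x0:x1]=m[y0:y1,x0:x1]
    c=max(cv2.findContours(k,cv2.RETR_EXTERNAL,cv2.CHAIN_APPROX_NONE)[0],key=cv2.contourArea)
    return c,cv2.minAreaRect(c)
E
python3 - <<'E'
from h import *
t=ctrl.get_image("top");s=ctrl.get_image("scene")
def dark(i,th):return (i.max(2)<th).astype(np.uint8)*255
rt=blob(dark(t["color"],60),205,265,250,305)[1]
rs=blob(dark(s["color"],50),295,275,340,310)[1]
print(rt,rs)
for z in(.108,.113,.118):print("pad top",onz(t,rt[0],z),"corners",[onz(t,p,z)[:2] for p in cv2.boxPoints(rt)])
a,u=ray(t,rt[0]);b,v=ray(s,rs[0])
x=np.linalg.lstsq(np.c_[u,-v],b-a,rcond=None)[0];print("tri",a+u*x[0],b+v*x[1])
hsv=cv2.cvtColor(t["color"],cv2.COLOR_BGR2HSV)
pm=((hsv[...,2]>175)&(hsv[...,1]<40)).astype(np.uint8)*255
rp=blob(pm,180,150,245,210)[1];print("plate",rp,onz(t,rp[0],.062))
# base: end corner pixels read off the view, deck height
far=onz(t,(191,72),.022);near=onz(t,(230,256),.022);print(far,near,near-far)
crop=np.hstack([cv2.resize(t["color"][150:310,170:270],None,fx=3.7,fy=3.7,interpolation=2),cv2.resize(s["color"][270:370,190:345][:,:],(416,592),interpolation=2)]);cv2.imwrite("pics/c.png",crop)
E
```

```text
((227.4660186767578, 285.81890869140625), (21.193180084228516, 24.448945999145508), 79.3803482055664) ((317.2471923828125, 292.90447998046875), (14.465962409973145, 27.507816314697266), 77.00537872314453)
pad top [0.488  0.1878 0.108 ] corners [array([0.5001, 0.2095]), array([0.5076, 0.1731]), array([0.4759, 0.1661]), array([0.4685, 0.2025])]
pad top [0.488  0.1872 0.113 ] corners [array([0.5   , 0.2088]), array([0.5075, 0.1725]), array([0.476 , 0.1656]), array([0.4686, 0.2018])]
pad top [0.488  0.1865 0.118 ] corners [array([0.4999, 0.208 ]), array([0.5074, 0.172 ]), array([0.476 , 0.1651]), array([0.4687, 0.201 ])]
tri [0.488  0.1872 0.1126] [0.4889 0.1877 0.1126]
plate ((208.5411834716797, 179.93528747558594), (26.573984146118164, 37.09510803222656), 77.47119140625) [0.6602 0.2301 0.062 ]
[0.8568 0.2738 0.022 ] [0.5384 0.1961 0.022 ] [-0.3184 -0.0777  0.    ]
```

View pics/c.png

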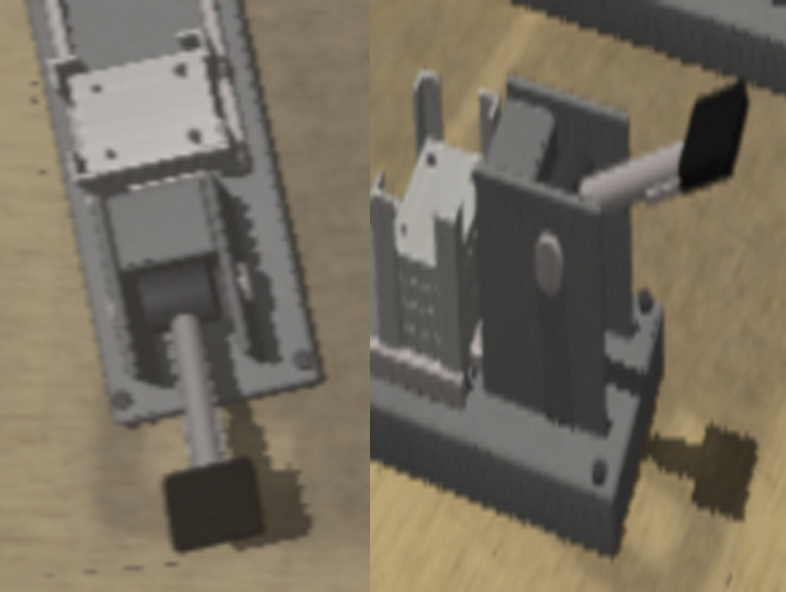

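The top and scene rays meet at the pad, at about (0.488, 0.187). The feeder axis is at a yaw of about 13.7°. The empty feeder is well to the right. I'll approach with closed fingers, at height, in an arc.

send_rows([
  {"claw":-1,"slide":[36,-25,0],"delta_rot":[0,0,0.02]},
  {"claw":-1,"slide":[73,-50,0],"delta_rot":[0,0,0.04]},
  {"claw":-1,"slide":[110,-75,0],"delta_rot":[0,0,0.06]},
  {"claw":-1,"slide":[146,-100,0],"delta_rot":[0,0,0.09]},
  {"claw":-1,"slide":[183,-125,0],"delta_rot":[0,0,0.11]},
])

```text
time: 0.7
position: [0.3524, -0.4289, 0.2445]
tool_rot: [3.119, 0.374, -0.0]
ft_force: [-1.0, -0.4, 0.5]
grip_width: 0.633
grip_force: 0.0
```

send_rows([
  {"claw":-1,"slide":[33,-36,0],"delta_rot":[0,0,0]},
  {"claw":-1,"slide":[66,-72,0],"delta_rot":[0,0,0]},
  {"claw":-1,"slide":[99,-108,0],"delta_rot":[0,0,0]},
  {"claw":-1,"slide":[132,-144,0],"delta_rot":[0,0,0]},
  {"claw":-1,"slide":[165,-180,0],"delta_rot":[0,0,0]},
])

```text
time: 1.2
position: [0.4698, -0.2147, 0.2446]
tool_rot: [3.118, 0.375, 0.0]
ft_force: [1.4, -1.2, 0.4]
grip_width: 0.17
grip_force: 0.0
```

send_rows([
  {"claw":-1,"slide":[11,-39,0],"delta_rot":[0,0,0]},
  {"claw":-1,"slide":[22,-78,0],"delta_rot":[0,0,0]},
  {"claw":-1,"slide":[33,-116,0],"delta_rot":[0,0,0]},
  {"claw":-1,"slide":[44,-155,0],"delta_rot":[0,0,0]},
  {"claw":-1,"slide":[55,-193,0],"delta_rot":[0,0,0]},
])

```text
time: 1.7
position: [0.4766, -0.0142, 0.2446]
tool_rot: [3.119, 0.376, 0.0]
ft_force: [1.0, -0.1, 0.4]
grip_width: 0.005
grip_force: 0.0
```

send_rows([
  {"claw":-1,"slide":[11,-39,10],"delta_rot":[0,0,0]},
  {"claw":-1,"slide":[22,-78,20],"delta_rot":[0,0,0]},
  {"claw":-1,"slide":[33,-116,40],"delta_rot":[0,0,0]},
  {"claw":-1,"slide":[44,-155,60],"delta_rot":[0,0,0]},
  {"claw":-1,"slide":[55,-193,70],"delta_rot":[0,0,0]},
])

```text
time: 2.2
position: [0.4835, 0.1857, 0.173]
tool_rot: [3.118, 0.375, -0.002]
ft_force: [0.1, -0.9, 0.4]
grip_width: 0.003
grip_force: 0.0
```

send_rows([
  {"claw":-1,"slide":[0,0,0],"delta_rot":[0,0,0]},
])

```text
time: 2.3
position: [0.4821, 0.1909, 0.1732]
tool_rot: [-3.113, -0.39, 0.004]
ft_force: [-0.9, -0.0, -0.4]
grip_width: 0.005
grip_force: 0.0
```

Run:
```python
from h import *
t=ctrl.get_image("top");s=ctrl.get_image("scene");w=ctrl.get_image("wrist")
cv2.imwrite("pics/a.png",np.hstack([cv2.resize(s["color"][180:380,180:400],(400,364)),cv2.resize(w["color"],(400,364))]))
st=ctrl.get_state();p=np.array(st["position"]);R=cv2.Rodrigues(np.array(st["tool_rot"]))[0]
print(st["time"],p,st["ft_force"],st["grip_width"]);print(R)
print("to pad, tool axes mm",R.T@(np.array([.488,.187,.118])-p-R[:,2]*.022)*1000)
```

```text
2.45 [0.4846 0.184  0.1744] [ 0.1185 -0.5961 -0.0627] 0.005345750413731072
[[ 0.9714  0.2376 -0.0003]
 [ 0.2376 -0.9714 -0.0007]
 [-0.0005  0.0006 -1.    ]]
to pad, tool axes mm [ 4.0616 -2.1043 34.4275]
```

View pics/a.png

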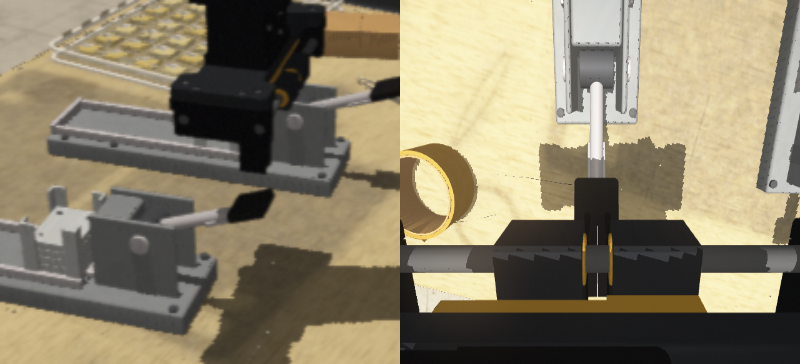

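The wrist view shows the closed fingers centred over the lever, with both at column 597. The scene view shows the tip just above the loaded feeder's pad. Now the first press.

send_rows([
  {"claw":-1,"slide":[1,-1,20],"delta_rot":[0,0,0]},
  {"claw":-1,"slide":[1,-1,35],"delta_rot":[0,0,0]},
  {"claw":-1,"slide":[1,-1,50],"delta_rot":[0,0,0]},
  {"claw":-1,"slide":[1,-1,65],"delta_rot":[0,0,0]},
  {"claw":-1,"slide":[1,-1,78],"delta_rot":[0,0,0]},
])

```text
time: 2.95
position: [0.4836, 0.1837, 0.0962]
tool_rot: [3.117, 0.372, -0.007]
ft_force: [-6.6, -2.8, 9.4]
grip_width: 0.005
grip_force: 5.6
```

send_rows([
  {"claw":-1,"slide":[0,0,5],"delta_rot":[0,0,0]},
  {"claw":-1,"slide":[0,0,8],"delta_rot":[0,0,0]},
  {"claw":-1,"slide":[0,0,8],"delta_rot":[0,0,0]},
])

```text
time: 3.25
position: [0.4841, 0.1838, 0.0884]
tool_rot: [3.117, 0.372, -0.006]
ft_force: [-5.0, -1.6, 8.2]
grip_width: 0.005
grip_force: 4.6
```

send_rows([
  {"claw":-1,"slide":[0,0,3],"delta_rot":[0,0,0]},
  {"claw":-1,"slide":[0,0,3],"delta_rot":[0,0,0]},
])

```text
time: 3.45
position: [0.4843, 0.1839, 0.0857]
tool_rot: [3.117, 0.372, -0.005]
ft_force: [-5.5, -1.8, 9.0]
grip_width: 0.008
grip_force: 4.7
```

send_rows([
  {"claw":-1,"slide":[0,0,2],"delta_rot":[0,0,0]},
  {"claw":-1,"slide":[0,0,2],"delta_rot":[0,0,0]},
])

```text
time: 3.65
position: [0.4845, 0.1839, 0.0839]
tool_rot: [3.117, 0.372, -0.004]
ft_force: [-4.8, -1.9, 9.2]
grip_width: -0.001
grip_force: 5.1
```

send_rows([
  {"claw":-1,"slide":[0,0,2],"delta_rot":[0,0,0]},
  {"claw":-1,"slide":[0,0,2],"delta_rot":[0,0,0]},
])

```text
time: 3.85
position: [0.4847, 0.184, 0.0834]
tool_rot: [3.116, 0.372, -0.004]
ft_force: [-8.4, -4.1, 20.1]
grip_width: 0.002
grip_force: 10.9
```

send_rows([
  {"claw":-1,"slide":[0,0,2],"delta_rot":[0,0,0]},
  {"claw":-1,"slide":[0,0,2],"delta_rot":[0,0,0]},
])

```text
time: 4.05
position: [0.4848, 0.1841, 0.0829]
tool_rot: [3.115, 0.372, -0.004]
ft_force: [-12.7, -4.2, 32.6]
grip_width: 0.007
grip_force: 17.1
```

The force jumped from 9 to 33 N while the position stopped changing, so the lever is on its stop. Now I'll release it fully.

send_rows([
  {"claw":-1,"slide":[0,0,-20],"delta_rot":[0,0,0]},
  {"claw":-1,"slide":[0,0,-40],"delta_rot":[0,0,0]},
  {"claw":-1,"slide":[0,0,-60],"delta_rot":[0,0,0]},
  {"claw":-1,"slide":[0,0,-80],"delta_rot":[0,0,0]},
  {"claw":-1,"slide":[0,0,-95],"delta_rot":[0,0,0]},
])

```text
time: 4.55
position: [0.4858, 0.1846, 0.1757]
tool_rot: [3.119, 0.372, 0.002]
ft_force: [0.7, -0.0, -0.5]
grip_width: 0.005
grip_force: 0.0
```

send_rows([
  {"claw":-1,"slide":[0,0,0],"delta_rot":[0,0,0]},
  {"claw":-1,"slide":[0,0,0],"delta_rot":[0,0,0]},
  {"claw":-1,"slide":[0,0,0],"delta_rot":[0,0,0]},
  {"claw":-1,"slide":[0,0,0],"delta_rot":[0,0,0]},
  {"claw":-1,"slide":[0,0,0],"delta_rot":[0,0,0]},
])

```text
time: 5.05
position: [0.4848, 0.1857, 0.1737]
tool_rot: [3.119, 0.376, -0.002]
ft_force: [0.1, -0.1, 0.1]
grip_width: 0.004
grip_force: 0.0
```

Run:
```python
from h import *
t=ctrl.get_image("top");s=ctrl.get_image("scene")
cv2.imwrite("pics/b.png",np.hstack([cv2.resize(s["color"][250:380,90:350],(500,250)),cv2.resize(t["color"][60:310,150:270],(240,500))[:250]]))
st=ctrl.get_state();print(st["time"],st["position"],st["ft_force"])
```

```text
5.15 [0.485  0.1858 0.1741] [-0.5936 -1.1144  0.0111]
```

View pics/b.png

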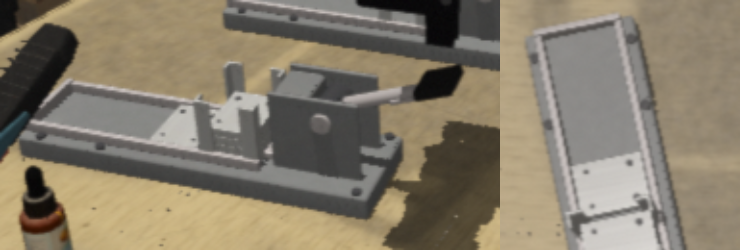

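The picture shows one plate on the track, the lever fully up, and the stack one plate lower. Now the second press, with the same stroke.

send_rows([
  {"claw":-1,"slide":[0,0,20],"delta_rot":[0,0,0]},
  {"claw":-1,"slide":[0,0,35],"delta_rot":[0,0,0]},
  {"claw":-1,"slide":[0,0,50],"delta_rot":[0,0,0]},
  {"claw":-1,"slide":[0,0,65],"delta_rot":[0,0,0]},
  {"claw":-1,"slide":[0,0,78],"delta_rot":[0,0,0]},
])

```text
time: 5.65
position: [0.4831, 0.1854, 0.0958]
tool_rot: [3.117, 0.376, -0.008]
ft_force: [-7.0, -2.5, 10.5]
grip_width: 0.008
grip_force: 5.6
```

send_rows([
  {"claw":-1,"slide":[0,0,5],"delta_rot":[0,0,0]},
  {"claw":-1,"slide":[0,0,9],"delta_rot":[0,0,0]},
  {"claw":-1,"slide":[0,0,13],"delta_rot":[0,0,0]},
  {"claw":-1,"slide":[0,0,17],"delta_rot":[0,0,0]},
  {"claw":-1,"slide":[0,0,17],"delta_rot":[0,0,0]},
])

```text
time: 6.15
position: [0.4842, 0.1858, 0.0827]
tool_rot: [3.115, 0.376, -0.006]
ft_force: [-14.0, -6.1, 33.8]
grip_width: 0.005
grip_force: 18.3
```

Same end position and force as before: on the stop. Releasing.

send_rows([
  {"claw":-1,"slide":[0,0,-20],"delta_rot":[0,0,0]},
  {"claw":-1,"slide":[0,0,-40],"delta_rot":[0,0,0]},
  {"claw":-1,"slide":[0,0,-60],"delta_rot":[0,0,0]},
  {"claw":-1,"slide":[0,0,-80],"delta_rot":[0,0,0]},
  {"claw":-1,"slide":[0,0,-95],"delta_rot":[0,0,0]},
])

```text
time: 6.65
position: [0.4854, 0.1859, 0.1753]
tool_rot: [3.119, 0.376, 0.001]
ft_force: [0.3, -0.4, 0.7]
grip_width: 0.006
grip_force: 0.0
```

send_rows([
  {"claw":-1,"slide":[0,0,0],"delta_rot":[0,0,0]},
  {"claw":-1,"slide":[0,0,0],"delta_rot":[0,0,0]},
  {"claw":-1,"slide":[0,0,0],"delta_rot":[0,0,0]},
  {"claw":-1,"slide":[0,0,0],"delta_rot":[0,0,0]},
  {"claw":-1,"slide":[0,0,0],"delta_rot":[0,0,0]},
])

```text
time: 7.15
position: [0.4848, 0.1857, 0.1737]
tool_rot: [3.119, 0.376, -0.002]
ft_force: [-0.7, -0.8, -0.3]
grip_width: 0.003
grip_force: 0.0
```

Run:
```python
from h import *
t=ctrl.get_image("top");s=ctrl.get_image("scene")
cv2.imwrite("pics/d.png",np.hstack([cv2.resize(s["color"][250:380,90:350],(500,250)),cv2.resize(t["color"][60:310,150:270],(240,500))[:250]]))
st=ctrl.get_state();print(st["time"],st["position"],st["ft_force"])
```

```text
7.25 [0.485  0.1858 0.1741] [-0.5595  0.8029 -0.9776]
```

View pics/d.png

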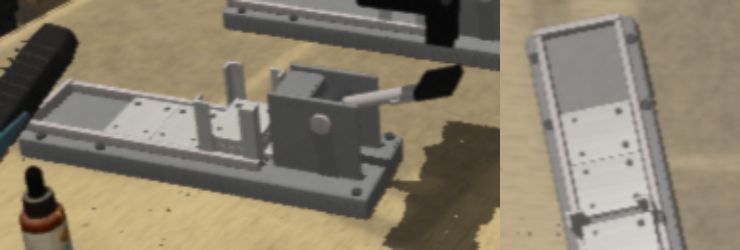

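Two plates are on the track, and the lever is up. Now the third press.

send_rows([
  {"claw":-1,"slide":[0,0,20],"delta_rot":[0,0,0]},
  {"claw":-1,"slide":[0,0,35],"delta_rot":[0,0,0]},
  {"claw":-1,"slide":[0,0,50],"delta_rot":[0,0,0]},
  {"claw":-1,"slide":[0,0,65],"delta_rot":[0,0,0]},
  {"claw":-1,"slide":[0,0,78],"delta_rot":[0,0,0]},
])

```text
time: 7.75
position: [0.4833, 0.1854, 0.0958]
tool_rot: [3.117, 0.376, -0.008]
ft_force: [-5.8, -2.5, 11.3]
grip_width: 0.009
grip_force: 5.6
```

send_rows([
  {"claw":-1,"slide":[0,0,5],"delta_rot":[0,0,0]},
  {"claw":-1,"slide":[0,0,9],"delta_rot":[0,0,0]},
  {"claw":-1,"slide":[0,0,13],"delta_rot":[0,0,0]},
  {"claw":-1,"slide":[0,0,17],"delta_rot":[0,0,0]},
  {"claw":-1,"slide":[0,0,17],"delta_rot":[0,0,0]},
])

```text
time: 8.25
position: [0.4843, 0.1857, 0.0827]
tool_rot: [3.115, 0.376, -0.005]
ft_force: [-13.6, -6.4, 34.3]
grip_width: 0.005
grip_force: 18.2
```

send_rows([
  {"claw":-1,"slide":[0,0,-20],"delta_rot":[0,0,0]},
  {"claw":-1,"slide":[0,0,-40],"delta_rot":[0,0,0]},
  {"claw":-1,"slide":[0,0,-60],"delta_rot":[0,0,0]},
  {"claw":-1,"slide":[0,0,-80],"delta_rot":[0,0,0]},
  {"claw":-1,"slide":[0,0,-100],"delta_rot":[0,0,0]},
])

```text
time: 8.75
position: [0.485, 0.1857, 0.1797]
tool_rot: [3.119, 0.376, -0.001]
ft_force: [0.8, -0.1, 0.3]
grip_width: 0.002
grip_force: 0.0
```

send_rows([
  {"claw":-1,"slide":[0,0,-30],"delta_rot":[0,0,0]},
  {"claw":-1,"slide":[0,0,-50],"delta_rot":[0,0,0]},
  {"claw":-1,"slide":[0,0,-50],"delta_rot":[0,0,0]},
  {"claw":-1,"slide":[0,0,-50],"delta_rot":[0,0,0]},
  {"claw":-1,"slide":[0,0,-50],"delta_rot":[0,0,0]},
])

```text
time: 9.25
position: [0.4844, 0.1854, 0.2279]
tool_rot: [3.119, 0.376, -0.004]
ft_force: [-0.2, -0.6, -0.4]
grip_width: 0.006
grip_force: 0.0
```

Run:
```python
from h import *
t=ctrl.get_image("top");s=ctrl.get_image("scene")
cv2.imwrite("pics/e.png",np.hstack([cv2.resize(s["color"][250:380,90:350],(500,250)),cv2.resize(t["color"][60:310,150:270],(240,500))[:250]]))
st=ctrl.get_state();print(st["time"],st["position"],st["ft_force"])
```

```text
9.35 [0.4846 0.1855 0.2281] [-0.5257 -0.5165  0.1289]
```

View pics/e.png

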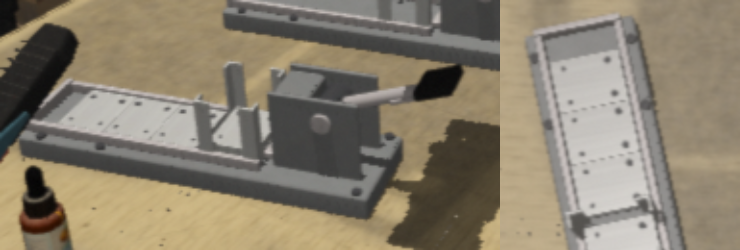

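Three plates lie in a row on the track, the rest are still in the magazine, the lever is up, and the arm is clear. Handing in.

```bash
python3 -c "from bench import ctrl; print(ctrl.close_job())"
```

```text
the job is handed in; nothing more can be done
None
```

I pressed the loaded feeder's lever to its stop three times and let it fully up each time; three plates lie in a row on the track, the rest are still in the magazine, I left the empty feeder alone, and the job was handed in at about 9.4 s (no verdict was returned).

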